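# Gauge a test magnet's pole gap with stepped leaves

### The arm

A 6-joint arm with a two-finger parallel gripper is mounted at the origin on the work surface. World frame = base frame: x ahead of the robot, y to its left, z up, the work surface at z = 0. Lengths are in mm, angles in degrees, forces in N, time in s.
With the tool pointing down it reaches from about 350 to 875 mm from the base axis. Payload 15.5 kg.
Tool frame: the origin (TCP) lies midway between the tips of the shut fingers; the grasp point (between the pads) lies 19 mm behind it; z points along the fingers, y is the direction in which the jaws open and shut (so a half turn about z gives the same grasp; the last joint's range is limited). The gripper opens to 85 mm and grips with 20 to 120 N. Pads are 22 mm wide; open, the fingers measure 114 mm over their backs; the gripper's body (76 mm by 85 mm) begins 54 mm behind the grasp point. The pads swing forward as they close: fully open they stand 13 mm farther back than shut.
Start: joints at [-5.472, 28.281, 77.091, -0, 74.628, -5.472], TCP at [625.001, 0.003, 231.277] pointing down, gripper open.
Joint ranges: [-166.48, 166.48], [-47.26, 123.95], [12.59, 153.08], [-70.14, 250.14], [6.76, 159.57], [-176.63, 176.63]. Speed limits (degrees/s): [108.29, 108.29, 147.25, 172.46, 172.46, 172.46].

### API

Orientations are given as [roll, pitch, yaw] about the fixed x, y, z axes, in that order (R = Rz(yaw) Ry(pitch) Rx(roll)).
In Python, from bench import readout, eyes, workorder, nets gives the robot as it stands. The module is installed in compiled form; this text tells all that it offers.
- The arm moves only by the shell command python3 -m handwheel 'ROWS' [OPENING] [FORCE]. ROWS is JSON, a list of rows, each a list of 2 entries, a list of its own where there are three numbers: the shift along the tool's x, y, z in mm, then the turn, a rotation vector about the tool's x, y, z in rad. A call has 1 to 12 rows; each row shifts and turns the pose as measured when the row begins, along the tool's axes as they then stand; what a row does not reach is not made up. A row lasts 1/8 s, in which the tool goes at most 62.5 mm and 10.7 degrees, less where a joint would pass 70% of its speed; a pose out of reach is approached as far as the arm can. A call with a gripper value outside its range is refused whole. OPENING is the gripper's target within -1 to 1 (fully open at 1, half-way at 0, shut at -1), set as the call begins (- or left out, the last holds). The fingers move at their own pace and stop on an object; FORCE is the grip in N (left out, the last holds). Time passes only in rows, so rows that do not move let the fingers close. It gives the time, the measured TCP pose, the force and the opening at its end, in the units of the state.
- readout.get_state(): the state, without advancing time (a new reading comes with each control period).
- eyes.snapshot(name): name is "scene" or "side" or "wrist"; returns a dict with "color" (384x512x3 uint8, red, green, blue), "mtx" (3x3 intrinsics, pixels), "rvec" (rotation vector, rad) and "tvec" (3), from world to camera coordinates, as OpenCV has them. Camera axes: x right, y down, z forward; pixel columns grow to the right and rows downward; lengths in mm; the calibration is good to about 2 mm. A picture is of the moment at which its call begins. There is no depth.
- workorder.hand_in(): hands the job in, once; it reports no verdict.
Trained networks look in a picture, given as the dict that the camera call returned (one of the last four; its "shot" number tells which), for a name from the list of things; names that differ only in an ending like _2 or _b are one class to them, and where a whole thing is asked for, a point or a joint stands for the part that bears it (a point fixed in the world has none). Each returns a list of dicts, best first, with "confidence" (0 to 1); they miss things now and then, are a little off and sometimes report something else, mostly with a low value. They report only what shows in the picture. A call takes as long as a camera call. They do not tell look-alikes from the thing itself.
- nets.spot_in(target, picture): "location" ([column, row] in pixels, amid what is visible of it).
The state is a dict: "clock": time; "joint_pos": joint angles; "qd": joint speeds; "joint_torque": joint torques, N m; "position": TCP position; "orientation": TCP orientation; "force": force on the tool from outside, world axes, zero at the start; "wrist_torque": the same for the moment, N m; "opening": finger opening in mm.
Only numpy, scipy, OpenCV 4.12 (cv2) and the standard library are available. Lean on these libraries where they do the work, as an engineer would, in place of code of your own. Each camera call takes 0.05 s, during which the arm holds its last target.

### The job

Find the air gap of the small test magnet: starting with the thinnest (yellow) gauge leaf and going up one size at a time, try the leaves in the gap between its poles from above until one binds at the mouth under light pressure or the thickest has gone in, never forcing a leaf or shifting a pole. Leave the thickest leaf that goes in seated in the gap, fully home on its shoulder, with the other two standing back in the rack (any slots), and do not disturb the spool, the meter and the screwdriver.

Things in the scene. Friction and masses are not known exactly. Their poses are not given: they have to be found in the camera images.
- yoke: test magnet fixed to the bench: two dark ferrite poles facing across an open gap on an aluminium base 60 mm (x) by 200 mm (y -94 to 106), copper windings outside. Origin on the bench under the fixed pole's gap face; z up; y across the gap. Fixed pole's face is the plane y = 0; the other, clamped pole's face is at y = the unknown gap, 7 to 14 mm. Gap open at both x ends, floor at z = 10 mm.
- gap_mouth (a point): on the magnet, 60 mm above its origin: middle of the fixed pole's upper gap edge, axes as the magnet's. Pole tops are flat at this height, 30 mm wide (x), 34 mm long (y), gap edges rounded by 3 mm; windings and brackets beyond are lower. A fitting leaf's origin ends 38 mm below this height, shoulder on the pole tops; a too thick leaf stops with its lower end within 3 mm of this height.
- rack: grey rack fixed to the bench, 140 mm (x) by 64 mm (y) by 50 mm tall, with three equal slots in its top at x = -40, 0, 40 mm, y = 0, each 28 mm (x) by 20 mm (y), 45 mm deep. Origin at the centre of its underside. Which leaf stands in which slot changes; a leaf in its slot has its origin at z = 12 mm in this frame and its axes along the rack's.
- leaf6: gauge leaf, 6 mm thick, yellow head: upright steel blade 20 mm wide (its x), 6 mm thick (its y), 38 mm long, below a plastic head 24 (x) by 34 (y) by 36 mm tall. Origin at the centre of the blade's lower end; z up; head's underside (shoulder) 38 mm above it, top 74 mm. About 70 g. Starts upright in a rack slot on its shoulder; pick by the head across its 34 mm.
- leaf9: gauge leaf, 9 mm thick, green head: upright steel blade 20 mm wide (its x), 9 mm thick (its y), 38 mm long, below a plastic head 24 (x) by 34 (y) by 36 mm tall. Origin at the centre of the blade's lower end; z up; head's underside (shoulder) 38 mm above it, top 74 mm. About 70 g. Starts upright in a rack slot on its shoulder; pick by the head across its 34 mm.
- leaf12: gauge leaf, 12 mm thick, blue head: upright steel blade 20 mm wide (its x), 12 mm thick (its y), 38 mm long, below a plastic head 24 (x) by 34 (y) by 36 mm tall. Origin at the centre of the blade's lower end; z up; head's underside (shoulder) 38 mm above it, top 74 mm. About 70 g. Starts upright in a rack slot on its shoulder; pick by the head across its 34 mm.
- spool: steel-coloured wire spool with black flanges, 60 mm across, 40 mm tall, standing on the bench; a bystander. Origin at the centre of its underside.
- meter: orange hand-held meter lying face up, 75 by 150 by 36 mm; a bystander. Origin at the centre of its underside.
- driver: small screwdriver with a red handle, 150 mm long, lying beyond the rack; a bystander. Origin on its underside, x along it towards the tip.
Not all that is in view belongs to the job. There is more than one size of the leaf6; the one meant has the size given above. Of the things that look like the leaf9, the largest one is meant.

How it is judged:
By the outcome, as a careful person would: the job done as asked, in the order asked, and still so for the second after the job is handed in, with the robot touching nothing.
It also fails if it takes over 72 s, if anything falls off the work surface, if the arm or the gripper's body presses on something with over 40 N, if the wrist force passes 120 N, or if a joint passes its speed limit or range.

## Working session

There is one attempt and no reset: what is moved stays moved. The work goes in short steps, Python scripts to look and compute and a shell command to move; the robot and the scene stay as the last step left them, time stands still between calls to the robot, and variables do not carry over. Pictures are saved under pics/ and viewed, and the job is handed in when it is done.

```bash
ls; mkdir -p pics; cat > h.py <<'E'
import numpy as np,cv2
from bench import readout,eyes,workorder,nets
def snap(n,f):
    p=eyes.snapshot(n); cv2.imwrite(f'pics/{f}.png',cv2.cvtColor(p['color'],cv2.COLOR_RGB2BGR)); return p
def P(p,X): return cv2.projectPoints(np.array(X,float).reshape(-1,3),p['rvec'],p['tvec'],p['mtx'],None)[0].reshape(-1,2)
def ray(p,uv):
    R=cv2.Rodrigues(p['rvec'])[0]; c=-R.T@np.array(p['tvec']).ravel()
    d=R.T@np.linalg.inv(p['mtx'])@np.array([uv[0],uv[1],1.]); return c,d/np.linalg.norm(d)
def onz(p,uv,z):
    c,d=ray(p,uv); return c+d*(z-c[2])/d[2]
E
python3 - <<'E'
from h import *
s=readout.get_state(); print(s)
for n in ['scene','side','wrist']:
    p=snap(n,n+'0'); print(n,ray(p,(256,192)))
    for t,z in [('yoke',60),('rack',50),('leaf6',70),('leaf9',70),('leaf12',70),('spool',20),('meter',36),('driver',10)]:
        for r in nets.spot_in(t,p)[:4]: print(t,np.round(r['location']),round(r['confidence'],2),onz(p,r['location'],z).round())
E
```

```text
pics
{'clock': 0.0, 'joint_pos': array([-5.46981518e+00,  2.83151664e+01,  7.71280916e+01, -1.39773188e-03,
        7.46286953e+01, -5.47271729e+00]), 'qd': array([-0.05201626, -0.05775749, -0.02251059, -0.07829445,  0.0415913 ,
       -0.01079673]), 'joint_torque': array([-2.68344644e-03, -8.82162237e+01, -3.83866239e+01, -4.40739132e-04,
        1.02696815e-02,  1.38197843e-04]), 'position': array([6.24629231e+02, 5.18536686e-02, 2.30691517e+02]), 'orientation': array([-1.79928246e+02, -5.52117713e-03,  9.00032700e+01]), 'force': array([ 0.54550167, -0.28621657, -0.15031199]), 'wrist_torque': array([-0.01884298,  0.02154778, -0.06294064]), 'opening': 85.41295364872704}
scene (array([1126.76858413, -482.40162751,  737.06348978]), array([-0.53638639,  0.51254176, -0.67051517]))
yoke [195. 242.] 0.86 [ 609. -166.   60.]
yoke [262. 157.] 0.58 [497. 143.  60.]
rack [280. 178.] 0.55 [582. 124.  50.]
leaf6 [217. 162.] 0.78 [441.  37.  70.]
leaf6 [312. 196.] 0.61 [694. 111.  70.]
leaf6 [264. 155.] 0.6 [505. 143.  70.]
leaf6 [290. 163.] 0.55 [575. 164.  70.]
leaf9 [217. 162.] 0.78 [441.  37
[... 1338 characters left out ...]
4725382]), array([ 0.01881865, -0.27401224, -0.96154207]))
yoke [220. 261.] 0.65 [ 589. -103.   60.]
rack [170.  38.] 0.72 [546. 132.  50.]
leaf6 [111.  21.] 0.8 [499. 143.  70.]
leaf6 [294.  21.] 0.8 [664. 143.  70.]
leaf6 [199.  10.] 0.77 [578. 151.  70.]
leaf6 [ 51. 129.] 0.74 [427.  47.  70.]
leaf9 [111.  21.] 0.8 [499. 143.  70.]
leaf9 [294.  21.] 0.8 [664. 143.  70.]
leaf9 [199.  10.] 0.77 [578. 151.  70.]
leaf9 [ 51. 129.] 0.74 [427.  47.  70.]
leaf12 [111.  21.] 0.8 [499. 143.  70.]
leaf12 [294.  21.] 0.8 [664. 143.  70.]
leaf12 [199.  10.] 0.77 [578. 151.  70.]
leaf12 [ 51. 129.] 0.74 [427.  47.  70.]
spool [366. 133.] 0.75 [757.  39.  20.]
meter [324. 303.] 0.87 [ 721. -177.   36.]
```

View pics/scene0.png

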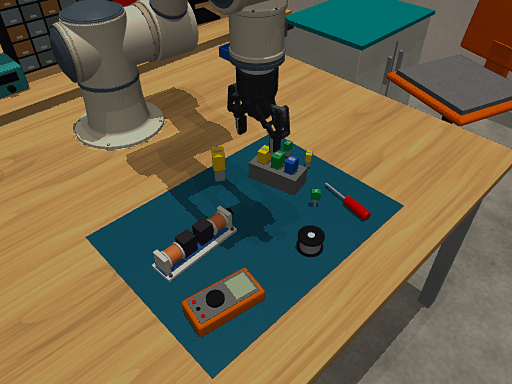

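View pics/side0.png

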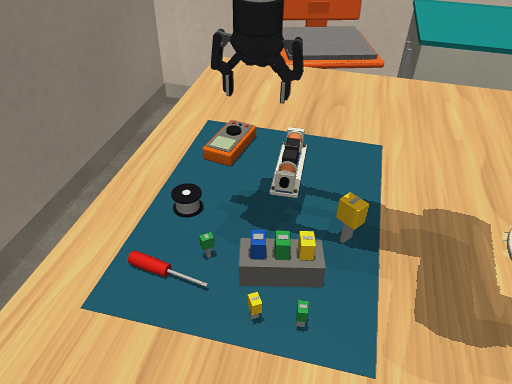

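View pics/wrist0.png

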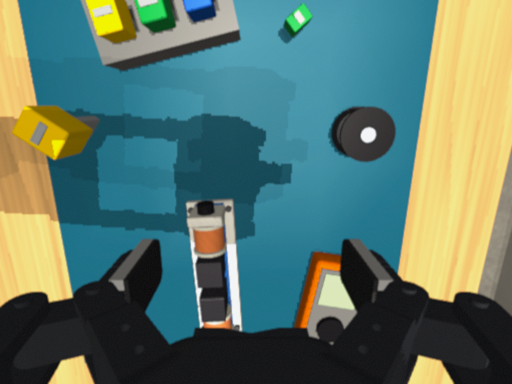

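Rack holds yellow, green and blue full-size leaves, with wrist pixels about (108,15), (155,10) and (200,5). The small or oversized look-alikes stand on the mat. The yoke gap is near wrist (212,290). I'll move to view both from above.

```bash
python3 -m handwheel '[[[45,-50,0],[0,0,0]],[[45,-20,0],[0,0,0]],[[30,0,0],[0,0,0]],[[0,0,0],[0,0,0]]]' ; python3 - <<'E'
from h import *
p=snap('wrist','w1'); print(readout.get_state()['position'],ray(p,(256,192)))
for t,z in [('yoke',60),('rack',50),('leaf6',74)]:
    for r in nets.spot_in(t,p)[:5]: print(t,np.round(r['location']),round(r['confidence'],2),onz(p,r['location'],z).round())
E
```

```text
clock: 1.85
position: [556.8, 119.4, 231.2]
orientation: [180.0, -0.0, 89.9]
force: [0.2, 0.6, 0.3]
opening: 85.4
[556.91357667 118.375188   231.20948342] (array([556.25250729, 187.88178448, 372.81285745]), array([ 0.01925626, -0.27399772, -0.96153754]))
yoke [264. 304.] 0.78 [573. -41.  60.]
rack [244. 130.] 0.57 [550. 164.  50.]
leaf6 [230. 138.] 0.84 [537. 158.  74.]
leaf6 [191. 147.] 0.83 [498. 149.  74.]
leaf6 [182.  38.] 0.72 [495. 247.  74.]
leaf6 [268. 131.] 0.71 [573. 164.  74.]
leaf6 [130. 234.] 0.71 [427.  56.  74.]
```

View pics/w1.png

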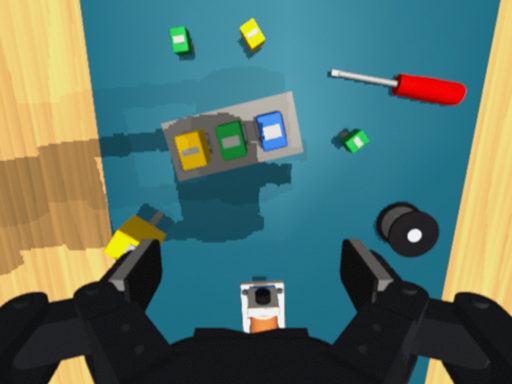

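```bash
python3 - <<'E'
import cv2
i=cv2.imread('pics/w1.png')[80:200,145:315]; cv2.imwrite('pics/w1z.png',cv2.resize(i,None,fx=4.7,fy=4.7,interpolation=cv2.INTER_CUBIC))
i=cv2.imread('pics/wrist0.png')[190:340,150:270]; cv2.imwrite('pics/w0z.png',cv2.resize(i,None,fx=4,fy=4,interpolation=cv2.INTER_CUBIC))
E
```

```text
(no output)
```

View pics/w1z.png

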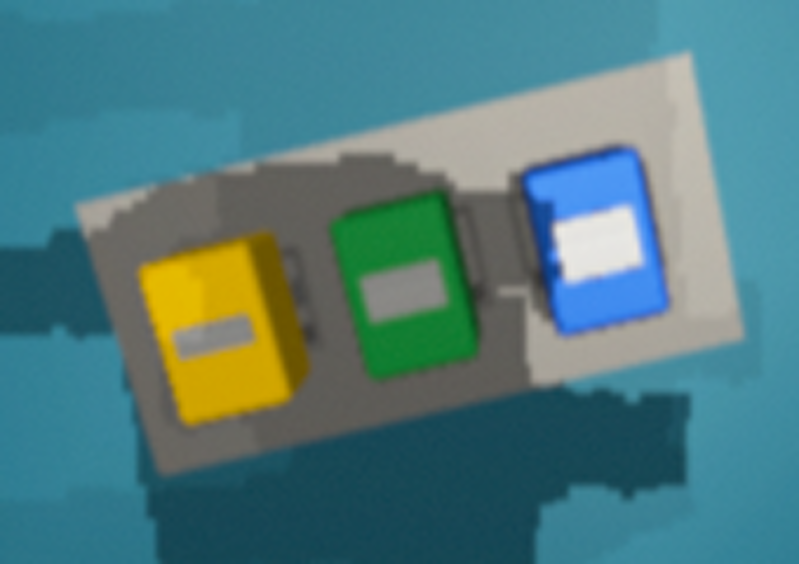

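View pics/w0z.png

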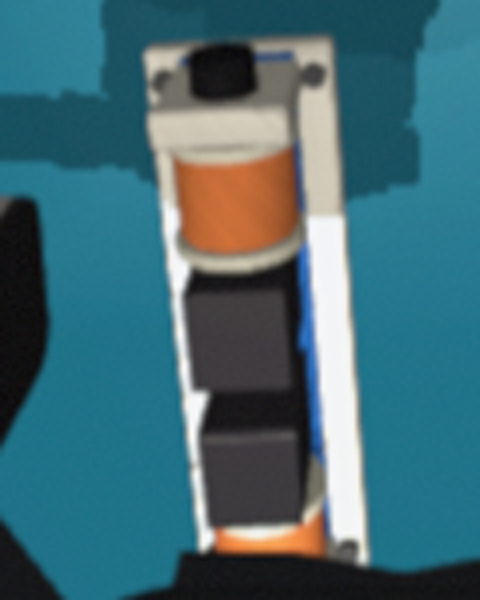

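```bash
python3 - <<'E'
from h import *
import pickle
p=eyes.snapshot('wrist'); print(p['mtx'])
pos=readout.get_state()['position']
R=cv2.Rodrigues(p['rvec'])[0]
# cam for first picture: same orientation, shifted
q=dict(p); c=-R.T@np.ravel(p['tvec']); c0=np.array([624.434,68.564,372.847]); q['tvec']=-R@c0
pickle.dump({k:p[k] for k in('mtx','rvec','tvec')},open('w1.pkl','wb'))
C=[onz(p,(145+u/4.7,80+v/4.7),50)[:2] for u,v in [(77,205),(690,53),(744,340),(160,475)]]
C=np.array(C);print(C.round(1)); print('ctr',C.mean(0),'len',np.linalg.norm(C[1]-C[0]),np.linalg.norm(C[2]-C[3]),'wid',np.linalg.norm(C[3]-C[0]),np.linalg.norm(C[2]-C[1]))
for d in (C[1]-C[0],C[2]-C[3],C[0]-C[3],C[1]-C[2]): print(np.degrees(np.arctan2(d[1],d[0])))
for nm,quad in dict(Y=[(138,268),(247,235),(295,400),(185,425)],G=[(332,218),(443,190),(478,352),(375,378)],B=[(525,175),(630,148),(668,308),(565,333)]).items():
    H=np.array([onz(p,(145+u/4.7,80+v/4.7),74)[:2] for u,v in quad]); print(nm,H.mean(0).round(1),[np.linalg.norm(H[i]-H[i-1]).round(1) for i in range(4)])
for nm,z,quad in [('up',60,[(193,292),(283,288),(291,388),(197,390)]),('lo',60,[(203,432),(297,430),(302,523),(208,522)]),('base',10,[(145,50),(332,38),(368,560),(200,560)])]:
    H=np.array([onz(q,(150+u/4,190+v/4),z)[:2] for u,v in quad]); print(nm,H.round(1).tolist())
E
```

```text
[[301.02616883   0.         250.60756693]
 [  0.         301.02616883 190.99272673]
 [  0.           0.           1.        ]]
[[463.9 168.1]
 [599.4 199.9]
 [613.9 137.5]
 [478.2 106.2]]
ctr [538.83370092 152.9383556 ] len 139.14992381366466 139.21688900464105 wid 63.59010422811244 64.06186923795273
13.196440260517194
13.00220049850429
102.99765472094477
103.0582958296062
Y [498.1 142.9] [np.float64(34.3), np.float64(24.0), np.float64(35.8), np.float64(24.5)]
G [538.6 152.7] [np.float64(34.4), np.float64(23.7), np.float64(34.2), np.float64(22.7)]
B [578.2 161.5] [np.float64(33.6), np.float64(22.1), np.float64(33.7), np.float64(22.2)]
up [[563.7, -106.0], [589.7, -104.8], [591.1, -137.8], [563.2, -138.4]]
lo [[564.3, -152.8], [592.5, -152.2], [593.2, -185.2], [564.3, -184.7]]
base [[543.0, -48.6], [602.3, -44.8], [611.5, -241.6], [551.1, -241.3]]
```

```bash
python3 -m handwheel '[[[-53,-10,20],[0,0,0]],[[-53,-10,20],[0,0,0]],[[-53,-10,20],[0,0,0]],[[-53,-10,20],[0,0,0]],[[-53,-10,20],[0,0,0]],[[0,0,0],[0,0,0.18]],[[0,0,0],[0,0,0.18]],[[0,0,0],[0,0,0.18]],[[0,0,0],[0,0,0.18]],[[0,0,0],[0,0,0.18]],[[0,0,0],[0,0,0.18]],[[0,0,0],[0,0,0.18]]]'; python3 -m handwheel '[[[0,0,0],[0,0,0.18]],[[0,0,0],[0,0,0.087]],[[0,0,0],[0,0,0]]]'; python3 - <<'E'
from h import *
import pickle
p=snap('wrist','w2');pickle.dump({k:p[k] for k in('mtx','rvec','tvec')},open('w2.pkl','wb'))
i=p['color'][:,:,::-1]
print(ray(p,(256,192)), P(p,[[577,-145,60],[577,-145,10]]))
E
```

```text
clock: 3.6
position: [504.3, -167.3, 127.7]
orientation: [179.9, -0.2, 14.7]
force: [-0.1, -0.4, 0.1]
opening: 85.2
clock: 3.98
position: [503.9, -169.8, 127.7]
orientation: [179.9, -0.3, -1.4]
force: [-0.1, -0.1, 0.1]
opening: 85.4
(array([ 571.53070693, -171.65333858,  269.52563082]), array([-0.27046736, -0.01185715, -0.96265613])) [[210.35941977 100.06332393]
 [218.13953172 101.52516759]]
```

View pics/w2.png

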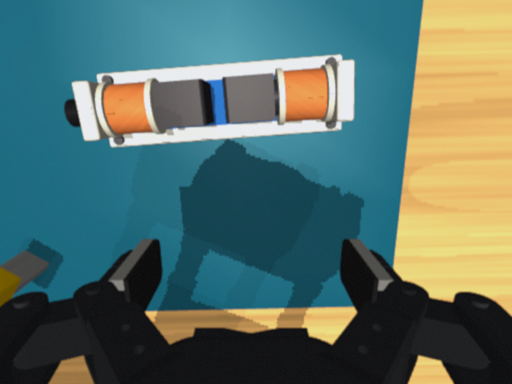

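```bash
python3 - <<'E'
import cv2
i=cv2.imread('pics/w2.png')[45:160,60:360]; cv2.imwrite('pics/w2a.png',cv2.resize(i,None,fx=2.6,fy=2.6,interpolation=cv2.INTER_CUBIC))
i=cv2.imread('pics/w2.png')[65:135,145:285]; cv2.imwrite('pics/w2z.png',cv2.resize(i,None,fx=5.7,fy=5.7,interpolation=cv2.INTER_CUBIC))
E
```

```text
(no output)
```

View pics/w2a.png

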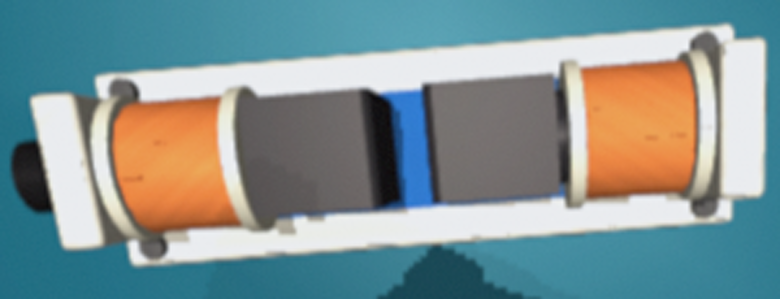

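View pics/w2z.png

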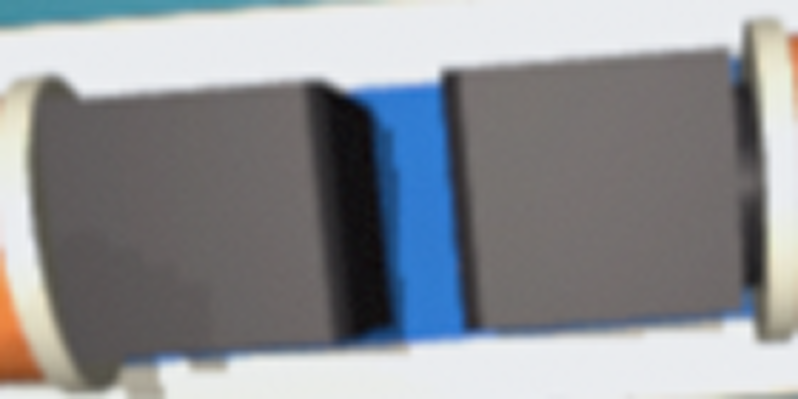

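```bash
python3 - <<'E'
from h import *
import pickle
p=pickle.load(open('w2.pkl','rb'))
f=lambda u,v,z:onz(p,(145+u/5.7,65+v/5.7),z)[:2].round(1)
for nm,z,l in [('Lflat',60,[(310,88),(338,340)]),('Rflat',60,[(460,72),(482,328)]),('Rsil',58,[(443,72),(465,328)]),('Lfloor',10,[(372,110),(392,330)]),('Rouend',60,[(730,48),(742,314)])]:
    print(nm,[f(u,v,z) for u,v in l])
g=lambda u,v,z:onz(p,(60+u/2.6,45+v/2.6),z)[:2].round(1)
print('base',[g(u,v,10) for u,v in [(97,77),(733,25),(733,218),(132,266)]])
E
```

```text
Lflat [array([ 589.5, -138.5]), array([ 561.1, -139.9])]
Rflat [array([ 590.8, -155.9]), array([ 562.1, -157.2])]
Rsil [array([ 591. , -153.7]), array([ 562., -155.])]
Lfloor [array([ 590.6, -139.3]), array([ 559.9, -140.4])]
Rouend [array([ 592.7, -186.8]), array([ 563. , -188.2])]
base [array([600.1, -48.5]), array([ 610.4, -245.2]), array([ 552.4, -248.6]), array([541.4, -50.7])]
```

```bash
cat > go.py <<'E'
import sys
from h import *
from scipy.spatial.transform import Rotation as Ro
s=readout.get_state(); x,y,z,yaw=map(float,sys.argv[1:5])
R=Ro.from_euler('xyz',s['orientation'],degrees=True); T=Ro.from_euler('xyz',[180,0,yaw],degrees=True)
print('pos',s['position'].round(1),s['orientation'].round(2),'F',s['force'].round(1),'M',s['wrist_torque'].round(2),'op',round(s['opening'],1),'t',round(s['clock'],2))
print('shift',R.inv().apply(np.array([x,y,z])-s['position']).round(1),'turn',(R.inv()*T).as_rotvec().round(4),'shift in target axes',T.inv().apply(np.array([x,y,z])-s['position']).round(1))
E
python3 go.py 499.2 143.6 140 13
```

```text
pos [ 503.9 -169.8  127.7] [179.92  -0.26  -1.32] F [-0.5 -0.2 -0.1] M [-0.06 -0.1   0.03] op 85.2 t 4.03
shift [ -11.9 -313.2  -12.8] turn [ 0.0019 -0.0043 -0.2499] shift in target axes [  65.9 -306.4  -12.3]
```

```bash
python3 -m handwheel '[[[0,0,-5],[0.001,-0.002,-0.125]],[[0,0,-5],[0.001,-0.002,-0.125]],[[13,-60,-1],[0,0,0]],[[13,-60,-1],[0,0,0]],[[13,-60,-1],[0,0,0]],[[13,-60,-1],[0,0,0]],[[10,-50,0],[0,0,0]],[[0,0,0],[0,0,0]]]' ; python3 go.py 499.2 143.6 56 13
```

```text
clock: 5.03
position: [495.8, 131.6, 142.3]
orientation: [179.9, -0.2, 14.3]
force: [-0.8, -0.3, 0.8]
opening: 85.5
pos [495.8 131.6 142.3] [179.92  -0.22  14.34] F [-0.8 -0.3  0.8] M [-0.04  0.03 -0.03] op 85.5 t 5.03
shift [  6.  -10.9  86.3] turn [ 0.0013 -0.0039  0.0234] shift in target axes [  6.1 -10.9  86.3]
```

```bash
python3 -m handwheel '[[[6,-11,20],[0.0013,-0.004,0.023]],[[0,0,20],[0,0,0]],[[0,0,0],[0,0,0]]]' 0.3 40; python3 go.py 499.2 143.6 56 13; python3 - <<'E'
from h import *
p=snap('wrist','w3'); print(P(p,[[499.2,143.6,86],[538.8,152.9,86]]))
E
```

```text
clock: 5.4
position: [499.8, 142.5, 101.8]
orientation: [180.0, -0.0, 13.3]
force: [-0.4, 0.1, -0.4]
opening: 55.6
pos [499.8 142.5 101.8] [ 1.7997e+02 -5.0000e-02  1.3290e+01] F [-0.4  0.1 -0.4] M [0.01 0.04 0.01] op 55.6 t 5.4
shift [-0.4 -1.3 45.8] turn [ 0.0006 -0.0008  0.0051] shift in target axes [-0.3 -1.2 45.8]
[[248.12631902 232.42684015]
 [248.15189729 161.16980856]]
```

View pics/w3.png

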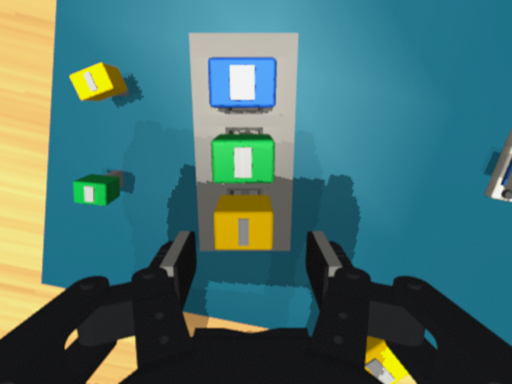

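Jaws at columns 195 and 307 straddle the yellow head, which spans columns 215–273. It's slightly to the left, so I nudge −y and descend.

```bash
python3 -m handwheel '[[[0,-2.5,20],[0,0,0.005]],[[0,0,20],[0,0,0]],[[0,0,6],[0,0,0]],[[0,0,0],[0,0,0]]]' 0.3 40; python3 go.py 499.2 143.6 56 13;  python3 -m handwheel '[[[0,0,0],[0,0,0]],[[0,0,0],[0,0,0]],[[0,0,0],[0,0,0]],[[0,0,0],[0,0,0]]]' -1 40;python3 go.py 499.2 143.6 56 13
```

```text
clock: 5.95
position: [502.6, 143.0, 59.1]
orientation: [179.9, -0.4, 13.0]
force: [0.9, 0.6, 1.8]
opening: 55.8
pos [502.6 143.   59.1] [179.93  -0.4   12.97] F [0.9 0.6 1.8] M [ 0.04 -0.02  0.02] op 55.8 t 5.95
shift [-3.2 -1.3  3. ] turn [ 0.0012 -0.007  -0.0005] shift in target axes [-3.2 -1.3  3.1]
clock: 6.45
position: [503.6, 143.0, 61.1]
orientation: [179.9, -0.6, 13.0]
force: [-0.6, 0.1, -0.7]
opening: 33.2
pos [503.6 143.   61.1] [179.92  -0.56  12.98] F [-0.6  0.1 -0.7] M [ 0.01  0.03 -0.01] op 33.2 t 6.45
shift [-4.2 -1.5  5. ] turn [ 0.0013 -0.0098 -0.0004] shift in target axes [-4.2 -1.5  5.1]
```

```bash
python3 -m handwheel '[[[0,0,0],[0,0,0]],[[-2,0,3],[0.0013,-0.01,0]],[[-2,0,3],[0,0,0]],[[-1,0,2],[0,0,0]]]' 0.0 40; python3 go.py 499.2 143.6 55 13;  python3 -m handwheel '[[[0,0,0],[0,0,0]],[[0,0,0],[0,0,0]],[[0,0,0],[0,0,0]]]' -1 40;python3 go.py 499.2 143.6 56 13
```

```text
clock: 6.95
position: [498.4, 141.9, 52.5]
orientation: [-180.0, 0.1, 13.0]
force: [-0.2, 0.3, -0.3]
opening: 42.8
pos [498.4 141.9  52.5] [-1.800e+02  6.000e-02  1.299e+01] F [-0.2  0.3 -0.3] M [-0.03 -0.    0.  ] op 42.8 t 6.95
shift [ 1.1 -1.5 -2.5] turn [-0.      0.001  -0.0002] shift in target axes [ 1.1 -1.5 -2.5]
clock: 7.32
position: [498.2, 141.8, 52.4]
orientation: [-180.0, 0.1, 13.0]
force: [-0.3, 0.6, -0.5]
opening: 33.5
pos [498.2 141.8  52.4] [-1.800e+02  8.000e-02  1.298e+01] F [-0.3  0.6 -0.5] M [-0.06  0.04 -0.06] op 33.5 t 7.33
shift [ 1.4 -1.5 -3.6] turn [-0.0001  0.0014 -0.0003] shift in target axes [ 1.4 -1.5 -3.6]
```

```bash
python3 -m handwheel '[[[0,0,-20],[0,0,0]],[[0,0,-25],[0,0,0]],[[0,0,-25],[0,0,0]],[[0,0,0],[0,0,0]]]'; python3 go.py 575.6 -147.6 122 3; python3 - <<'E'
from h import *
p=snap('wrist','w4')
E
```

```text
clock: 7.82
position: [498.0, 141.8, 123.8]
orientation: [-180.0, 0.1, 13.0]
force: [0.3, 0.2, -1.0]
opening: 33.6
pos [498.  141.8 123.8] [-1.7999e+02  1.5000e-01  1.2990e+01] F [ 0.3  0.2 -1. ] M [-0.02  0.02  0.01] op 33.6 t 7.83
shift [ 10.6 299.4   1.7] turn [1.000e-04 2.600e-03 1.743e-01] shift in target axes [ 62.4 293.1   1.8]
```

View pics/w4.png

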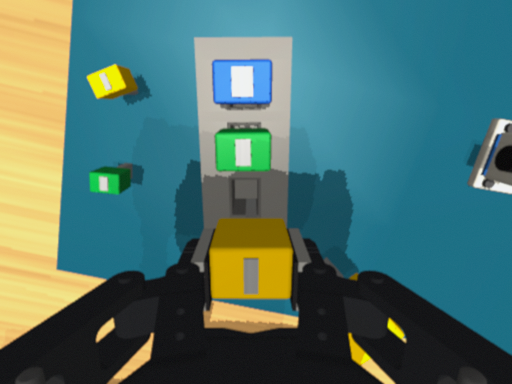

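The yellow leaf is held at (250,260), and its empty slot shows at (245,195). Next is the yoke.

```bash
python3 -m handwheel '[[[2,48,0],[0,0,0]],[[2,58,0],[0,0,0]],[[2,58,0],[0,0,0]],[[2,58,0],[0,0,0]],[[2,48,0],[0,0,0.08]],[[0,10,0],[0,0,0.09]],[[0,0,0],[0,0,0]]]'; python3 go.py 575.6 -147.6 118 3
```

```text
clock: 8.75
position: [568.6, -136.9, 114.4]
orientation: [-179.9, 0.7, 3.1]
force: [0.2, 0.4, -0.5]
opening: 33.7
pos [ 568.6 -136.9  114.4] [-179.89    0.7     3.12] F [ 0.2  0.4 -0.5] M [-0.02 -0.05 -0.01] op 33.7 t 8.75
shift [ 6.3 11.  -3.7] turn [-0.002   0.0122  0.0021] shift in target axes [ 6.4 11.  -3.6]
```

```bash
python3 -m handwheel '[[[6.3,11,-3.6],[-0.002,0.012,0.002]],[[0,0,0],[0,0,0]],[[0,0,0],[0,0,0]]]'; python3 go.py 575.6 -147.6 112 3; python3 - <<'E'
from h import *
p=snap('wrist','w5');p2=snap('side','s5');p3=snap('scene','c5')
for n,x in (('s5',p2),('c5',p3)):
    c=P(x,[[576,-147.6,70]])[0].astype(int); i=x['color'][c[1]-45:c[1]+45,c[0]-60:c[0]+60,::-1]
    cv2.imwrite(f'pics/{n}z.png',cv2.resize(i,None,fx=6,fy=6,interpolation=cv2.INTER_CUBIC))
E
```

```text
clock: 9.12
position: [575.4, -146.3, 117.1]
orientation: [-180.0, 0.1, 3.3]
force: [-0.9, -0.1, -0.6]
opening: 33.4
pos [ 575.4 -146.3  117.1] [-1.7996e+02  6.0000e-02  3.3300e+00] F [-0.9 -0.1 -0.6] M [ 0.02 -0.01  0.  ] op 33.4 t 9.12
shift [0.2 1.3 5.1] turn [-0.0007  0.001   0.0058] shift in target axes [0.2 1.3 5.1]
```

View pics/w5.png

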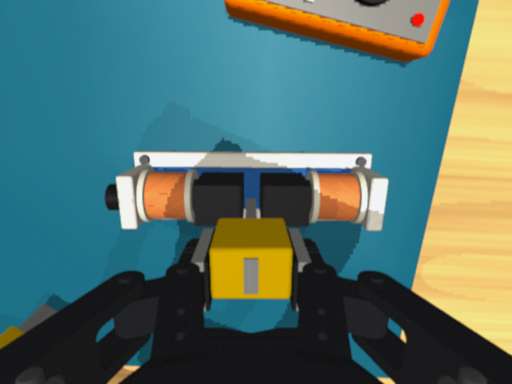

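View pics/s5z.png

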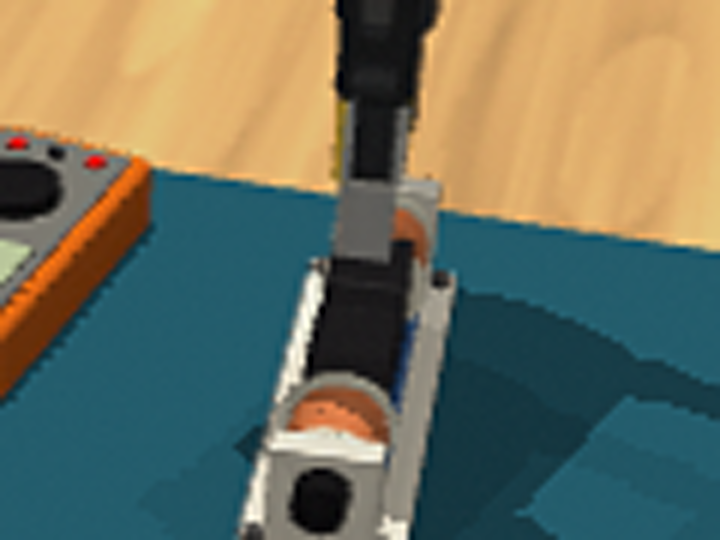

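View pics/c5z.png

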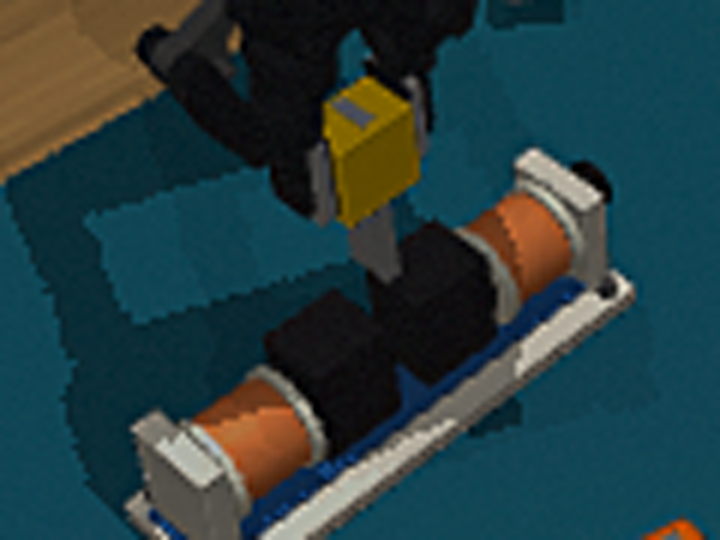

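```bash
python3 - <<'E'
import cv2
i=cv2.imread('pics/w5.png')[150:240,180:320]; cv2.imwrite('pics/w5z.png',cv2.resize(i,None,fx=5.7,fy=5.7,interpolation=cv2.INTER_CUBIC))
E
```

```text
(no output)
```

View pics/w5z.png

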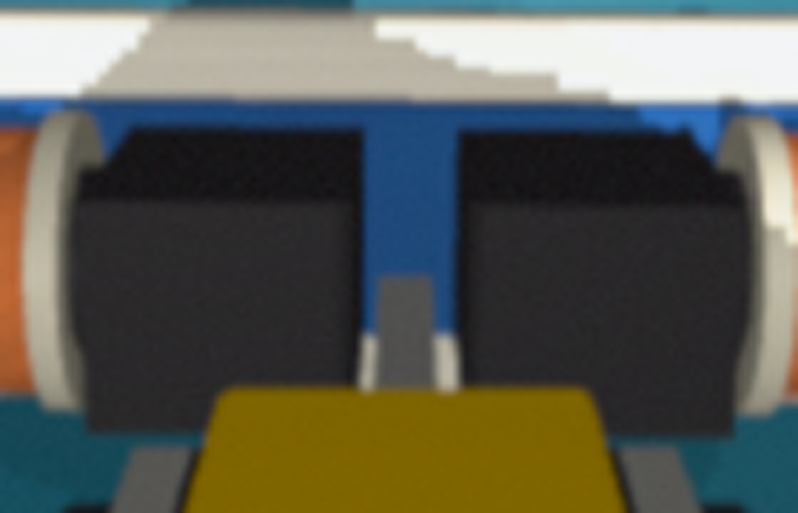

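```bash
python3 - <<'E'
from h import *
p=eyes.snapshot('wrist')
f=lambda u,v,z:onz(p,(180+u/5.7,150+v/5.7),z)[:2].round(1)
print([f(u,195,57) for u in (361,459)],[f(u,300,57) for u in (358,460)],[f(u,131,10) for u in (364,459)],'blade',[f(u,276,117.1-40.4) for u in (378,433)],'flat',[f(u,v,60) for u,v in ((350,203),(470,203))])
E
```

```text
[array([ 591.5, -140.6]), array([ 592.2, -152.5])] [array([ 578.1, -141. ]), array([ 578.8, -153.5])] [array([ 589.1, -140. ]), array([ 589.9, -154.1])] blade [array([ 587.4, -143.2]), array([ 587.8, -149.3])] flat [array([ 591.2, -139.4]), array([ 592. , -153.8])]
```

Wrist zoom shows the blade at columns 378–433 inside a gap silhouette of 360–460. That puts the gap at about 12–14 mm, with its centre near y = −147.4. I descend in small increments.

```bash
python3 -m handwheel '[[[0.2,0.7,4],[0,0,-0.005]],[[0,0,6],[0,0,0]],[[0,0,6],[0,0,0]],[[0,0,0],[0,0,0]]]'; python3 go.py 575.6 -147.4 62.4 3;  python3 -m handwheel '[[[0,0,5],[0,0,0]],[[0,0,5],[0,0,0]],[[0,0,0],[0,0,0]]]'; python3 go.py 575.6 -147.4 62.4 3
```

```text
clock: 9.82
position: [575.5, -146.9, 99.7]
orientation: [-180.0, 0.1, 3.6]
force: [-0.8, 0.4, -1.5]
opening: 33.8
pos [ 575.5 -146.9   99.7] [-1.7995e+02  7.0000e-02  3.6300e+00] F [-0.8  0.4 -1.5] M [-0.02  0.    0.03] op 33.8 t 9.82
shift [ 0.1  0.5 37.3] turn [-0.0008  0.0013  0.0109] shift in target axes [ 0.1  0.5 37.3]
clock: 10.2
position: [575.5, -147.0, 89.0]
orientation: [-180.0, 0.1, 3.6]
force: [-0.0, 0.0, -1.1]
opening: 33.7
pos [ 575.5 -147.    89. ] [-1.7995e+02  8.0000e-02  3.6300e+00] F [-0.   0.  -1.1] M [-0.02  0.01 -0.01] op 33.7 t 10.2
shift [ 0.1  0.5 26.5] turn [-0.0008  0.0013  0.0109] shift in target axes [ 0.1  0.4 26.6]
```

```bash
python3 -m handwheel '[[[0,0.4,6],[0,0,0.01]],[[0,0,8],[0,0,0]],[[0,0,7],[0,0,0]],[[0,0,1],[0,0,0]],[[0,0,0],[0,0,0]]]'; python3 go.py 575.6 -147.4 62.4 3;  python3 - <<'E'
from h import *
p=snap('wrist','w6')
i=p['color'][150:240,180:320,::-1]; cv2.imwrite('pics/w6z.png',cv2.resize(i,None,fx=5.7,fy=5.7,interpolation=cv2.INTER_CUBIC))
E
```

```text
clock: 10.82
position: [575.4, -147.3, 65.2]
orientation: [-179.9, 0.1, 3.0]
force: [0.6, -0.0, -1.0]
opening: 33.4
pos [ 575.4 -147.3   65.2] [-1.7994e+02  9.0000e-02  3.0100e+00] F [ 0.6 -0.  -1. ] M [0.02 0.   0.01] op 33.4 t 10.82
shift [0.2 0.1 2.8] turn [-0.001   0.0016  0.0001] shift in target axes [0.2 0.1 2.8]
```

View pics/w6z.png

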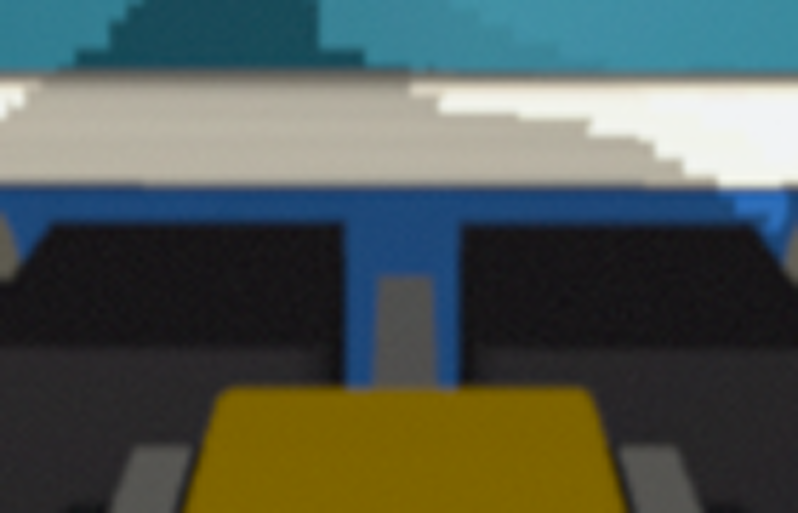

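```bash
python3 - <<'E'
from h import *
p=eyes.snapshot('wrist')
f=lambda u,v,z:onz(p,(180+u/5.7,150+v/5.7),z)[:2].round(1)
R=cv2.Rodrigues(p['rvec'])[0]
print(f(250,0,0)*0,-R.T@np.ravel(p['tvec']),'floor',[f(u,225,10) for u in (344,462)],'z57',[f(u,345,57) for u in (343,461)],'near',[f(u,385,57) for u in (343,461)],'blade',[f(u,276,65.2-40.4) for u in (377,435)])
# intersect rays w/ plane x=591.3
def onx(u,v,x):
    c,d=ray(p,(180+u/5.7,150+v/5.7)); return (c+d*(x-c[0])/d[0]).round(1)
for v in(230,260,290,320,345): print(v,[onx(u,v,591.3) for u in (343,461)])
g=cv2.cvtColor(p['color'],cv2.COLOR_RGB2GRAY); b=p['color'][:,:,2].astype(int)
for r in (192,196,200,204,208,212): print(r,b[r,236:266])
E
```

```text
[ 0. -0.] [ 643.87757107 -144.19940514  206.74928671] floor [array([ 588.9, -139.8]), array([ 589.6, -153.8])] z57 [array([ 590.5, -141.3]), array([ 591.1, -152.2])] near [array([ 586.6, -141.5]), array([ 587.2, -152.4])] blade [array([ 587.3, -144.1]), array([ 587.7, -150.5])]
230 [array([ 591.3, -140. ,   20.8]), array([ 591.3, -153.4,   18.2])]
260 [array([ 591.3, -140.4,   32.5]), array([ 591.3, -153. ,   30.2])]
290 [array([ 591.3, -140.7,   42.8]), array([ 591.3, -152.7,   40.8])]
320 [array([ 591.3, -141.1,   52.2]), array([ 591.3, -152.4,   50.3])]
345 [array([ 591.3, -141.3,   59.2]), array([ 591.3, -152.1,   57.6])]
192 [ 21  20  19  34  77 111 120 121 120 120 121 121 121 121 121 120 121 121
 120 121 120 120 122 114  79  40  24  23  21  22]
196 [ 24  23  20  28  63 108 120 121 119 120 121 121 122 121 122 121 122 121
 121 121 120 122 123 115  75  36  18  24  22  24]
200 [ 25  23  21  27  65 109 120 120 120 115  98  82  77  78  77  78  77  77
  79  92 114 122 122 115  75  34  22  23  19  25]
204 [ 24  22  22  26  63 109 120 121 121 114  91  78  78  79  78  79  78  77
  77  86 112 120 123 114  74  33  22  22  20  21]
208 [ 23  21  20  25  65 108 121 123 118 108  86  78  76  77  77  77  77  78
  77  84 105 117 121 113  72  32  22  23  23  23]
212 [ 33  26  21  24  66 107 122 120 119 104  85  76  77  77  74  77  78  78
  77  81  99 115 120 113  75  34  23  28  33  34]
```

```bash
python3 -m handwheel '[[[0,-0.2,1.5],[0,0,0]],[[0,0,1.2],[0,0,0]],[[0,0,0],[0,0,0]]]'; python3 go.py 575.6 -147.1 62.4 3
```

```text
clock: 11.3
position: [575.7, -147.2, 62.9]
orientation: [-180.0, 0.0, 3.0]
force: [0.2, 0.8, -1.0]
opening: 33.8
pos [ 575.7 -147.2   62.9] [-1.7997e+02  4.0000e-02  3.0100e+00] F [ 0.2  0.8 -1. ] M [-0.04  0.04  0.01] op 33.8 t 11.3
shift [-0.1 -0.2  0.5] turn [-0.0005  0.0006  0.0002] shift in target axes [-0.1 -0.2  0.5]
```

Yellow is in with no contact force. I withdraw it and return it to its slot.

```bash
python3 -m handwheel '[[[0,0,-10],[0,0,0]],[[0,0,-20],[0,0,0]],[[0,0,-25],[0,0,0]],[[0,0,-8],[0,0,0]],[[0,-10,0],[0,0,-0.08]],[[0,-40,0],[0,0,-0.09]],[[-2,-58,0],[0,0,0]],[[-2,-58,0],[0,0,0]],[[-2,-58,0],[0,0,0]],[[-2,-48,0],[0,0,0]],[[0,0,0],[0,0,0]]]'; python3 go.py 498.2 141.8 115 13
```

```text
clock: 12.68
position: [510.4, 123.5, 129.1]
orientation: [180.0, -0.1, 12.9]
force: [-0.1, -0.3, 0.1]
opening: 33.7
pos [510.4 123.5 129.1] [ 1.7997e+02 -9.0000e-02  1.2950e+01] F [-0.1 -0.3  0.1] M [-0.04  0.06 -0.03] op 33.7 t 12.68
shift [ -7.8 -20.6  14.1] turn [ 0.0006 -0.0015 -0.0009] shift in target axes [ -7.8 -20.6  14.1]
```

```bash
python3 -m handwheel '[[[-7.8,-20.6,8],[0,0,0]],[[0,0,0],[0,0,0]],[[0,0,0],[0,0,0]]]'; python3 go.py 498.2 141.8 54 13; python3 - <<'E'
from h import *
p=snap('wrist','w7')
i=p['color'][130:310,150:350,::-1]; cv2.imwrite('pics/w7z.png',cv2.resize(i,None,fx=3,fy=3,interpolation=cv2.INTER_CUBIC))
E
```

```text
clock: 13.05
position: [498.7, 141.2, 120.8]
orientation: [179.9, -0.1, 13.0]
force: [0.3, -0.6, -0.8]
opening: 33.3
pos [498.7 141.2 120.8] [ 1.7993e+02 -1.2000e-01  1.2970e+01] F [ 0.3 -0.6 -0.8] M [-0.03 -0.   -0.02] op 33.3 t 13.05
shift [-0.5 -0.8 66.8] turn [ 0.0012 -0.0021 -0.0005] shift in target axes [-0.4 -0.7 66.8]
```

View pics/w7z.png

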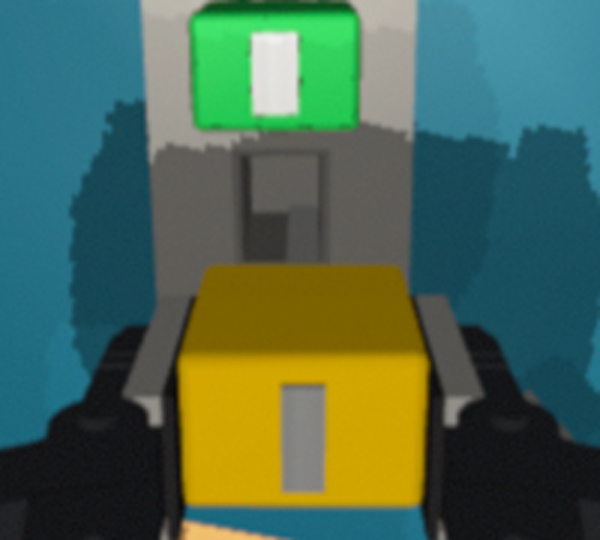

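The blade is on the tool centreline (zoom col 302), while the slot centre is at col 283, so I shift about 4 mm in −y before lowering.

```bash
python3 -m handwheel '[[[-0.5,-4,8],[0.001,-0.002,0]],[[0,0,18],[0,0,0]],[[0,0,18],[0,0,0]],[[0,0,0],[0,0,0]]]'; python3 go.py 498 145 54 13
```

```text
clock: 13.6
position: [498.3, 143.7, 74.9]
orientation: [180.0, -0.0, 12.8]
force: [0.3, -1.0, 0.1]
opening: 33.4
pos [498.3 143.7  74.9] [ 1.7999e+02 -3.0000e-02  1.2800e+01] F [ 0.3 -1.   0.1] M [-0.03 -0.03 -0.01] op 33.4 t 13.6
shift [-0.1 -1.3 20.9] turn [ 0.0001 -0.0006 -0.0035] shift in target axes [-0.  -1.3 20.9]
```

```bash
python3 -m handwheel '[[[0,-1,12],[0,0,0]],[[0,0,8],[0,0,0]],[[0,0,0],[0,0,0]]]'; python3 go.py 498 145 52.4 13;python3 -m handwheel '[[[0,0,0.5],[0,0,0]],[[0,0,0],[0,0,0]]]'; python3 go.py 498 145 52.4 13;python3 -m handwheel '[[[0,0,0],[0,0,0]],[[0,0,0],[0,0,0]],[[0,0,-15],[0,0,0]],[[0,0,-25],[0,0,0]],[[0,0,-20],[0,0,0]],[[0,0,0],[0,0,0]]]' 0.2; python3 go.py 538.8 153.5 115 13;python3 - <<'E'
from h import *
p=snap('wrist','w8')
E
```

```text
clock: 13.98
position: [498.8, 144.7, 54.2]
orientation: [180.0, -0.1, 12.8]
force: [0.3, -0.4, 0.2]
opening: 33.6
pos [498.8 144.7  54.2] [ 1.7999e+02 -1.0000e-01  1.2770e+01] F [ 0.3 -0.4  0.2] M [ 0.04 -0.    0.01] op 33.6 t 13.97
shift [-0.7 -0.5  1.8] turn [ 0.0001 -0.0017 -0.004 ] shift in target axes [-0.7 -0.5  1.8]
clock: 14.22
position: [499.0, 144.7, 54.1]
orientation: [180.0, -0.1, 12.8]
force: [-0.0, 0.1, -0.1]
opening: 33.2
pos [499.  144.7  54.1] [ 1.7999e+02 -1.4000e-01  1.2780e+01] F [-0.   0.1 -0.1] M [ 0.02  0.02 -0.06] op 33.2 t 14.22
shift [-1.  -0.5  1.7] turn [ 0.0002 -0.0024 -0.0038] shift in target axes [-1.  -0.5  1.7]
clock: 14.98
position: [499.4, 144.8, 119.2]
orientation: [180.0, -0.3, 12.8]
force: [0.3, 0.0, 0.2]
opening: 51.0
pos [499.4 144.8 119.2] [179.98  -0.26  12.78] F [0.3 0.  0.2] M [-0.02  0.05 -0.04] op 51.0 t 14.97
shift [40.3  0.2  4.4] turn [ 0.0003 -0.0045 -0.0038] shift in target axes [40.3  0.4  4.2]
```

View pics/w8.png

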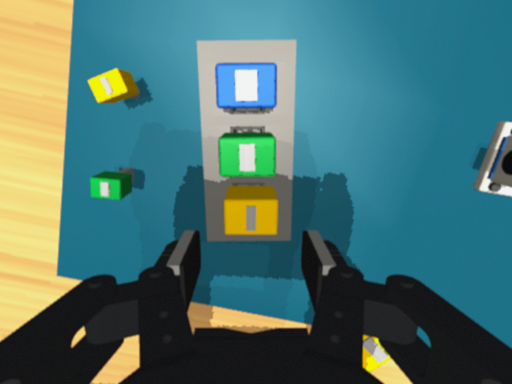

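```bash
python3 -m handwheel '[[[20,-1,0],[0,-0.0045,-0.008]],[[20,-1.2,4],[0,0,0]],[[0,0,20],[0,0,0]],[[0,0,16],[0,0,0]],[[0,0,0],[0,0,0]]]' 0.2; python3 go.py 538 156 54 13.2;
```

```text
clock: 15.65
position: [536.8, 155.9, 75.4]
orientation: [180.0, 0.3, 13.2]
force: [0.4, -0.5, 0.2]
opening: 51.1
pos [536.8 155.9  75.4] [180.     0.26  13.25] F [ 0.4 -0.5  0.2] M [0.03 0.03 0.04] op 51.1 t 15.65
shift [ 1.3  0.1 21.4] turn [0.0001 0.0045 0.0009] shift in target axes [ 1.2  0.1 21.4]
```

```bash
python3 -m handwheel '[[[1.3,0,12],[0,0.0045,0]],[[0,0,9],[0,0,0]],[[0,0,0],[0,0,0]]]' 0.0; python3 go.py 538 156 53 13.2;python3 -m handwheel '[[[0,0,0],[0,0,0]],[[0,0,0],[0,0,0]],[[0,0,0],[0,0,0]]]' -1 40; python3 go.py 538 156 54 13.2
```

```text
clock: 16.02
position: [538.1, 156.1, 53.5]
orientation: [180.0, -0.0, 13.2]
force: [-0.1, 1.5, 0.3]
opening: 42.7
pos [538.1 156.1  53.5] [ 1.800e+02 -3.000e-02  1.324e+01] F [-0.1  1.5  0.3] M [-0.01 -0.04 -0.03] op 42.7 t 16.02
shift [-0.1  0.1  0.5] turn [ 0.0001 -0.0006  0.0008] shift in target axes [-0.1  0.1  0.5]
clock: 16.4
position: [538.5, 156.3, 54.3]
orientation: [180.0, -0.1, 13.2]
force: [-0.3, 0.1, 0.0]
opening: 33.3
pos [538.5 156.3  54.3] [ 1.800e+02 -1.000e-01  1.324e+01] F [-0.3  0.1  0. ] M [-0.01 -0.06 -0.02] op 33.3 t 16.4
shift [-0.5  0.2  0.3] turn [ 0.     -0.0017  0.0008] shift in target axes [-0.5  0.2  0.3]
```

```bash
python3 -m handwheel '[[[0,0,-20],[0,0,0]],[[0,0,-25],[0,0,0]],[[0,0,-25],[0,0,0]],[[0,20,0],[0,0,0]],[[-3,58,0],[0,0,0]],[[-6,58,0],[0,0,0]],[[-7,58,0],[0,0,0]],[[-7,48,0],[0,0,0.08]],[[-5,40,0],[0,0,0.09]],[[0,0,0],[0,0,0]],[[0,0,0],[0,0,0]]]'; python3 go.py 575.6 -146.9 118 3
```

```text
clock: 17.77
position: [571.1, -139.8, 121.0]
orientation: [-180.0, 0.1, 3.2]
force: [0.1, 1.2, -0.4]
opening: 33.7
pos [ 571.1 -139.8  121. ] [-1.7997e+02  1.2000e-01  3.1900e+00] F [ 0.1  1.2 -0.4] M [-0.02 -0.    0.08] op 33.7 t 17.77
shift [4.1 7.3 3. ] turn [-0.0005  0.0021  0.0033] shift in target axes [4.2 7.3 3. ]
```

```bash
python3 -m handwheel '[[[4.1,7.3,4],[0,0.002,0.003]],[[0,0,4],[0,0,0]],[[0,0,0],[0,0,0]],[[0,0,0],[0,0,0]]]'; python3 go.py 575.6 -146.9 104 3; cat > gap.py <<'E'
import sys
from h import *
p=snap('wrist',sys.argv[1])
i=p['color'][150:240,180:320,::-1]; cv2.imwrite(f'pics/{sys.argv[1]}z.png',cv2.resize(i,None,fx=5.7,fy=5.7,interpolation=cv2.INTER_CUBIC))
E
python3 gap.py w9
```

```text
clock: 18.27
position: [575.5, -145.3, 111.7]
orientation: [-179.9, 0.1, 3.2]
force: [0.4, 0.4, -0.4]
opening: 33.4
pos [ 575.5 -145.3  111.7] [-1.7994e+02  7.0000e-02  3.2300e+00] F [ 0.4  0.4 -0.4] M [ 0.03 -0.03  0.02] op 33.4 t 18.27
shift [0.  1.6 7.7] turn [-0.0011  0.0012  0.004 ] shift in target axes [0.  1.6 7.7]
```

View pics/w9z.png

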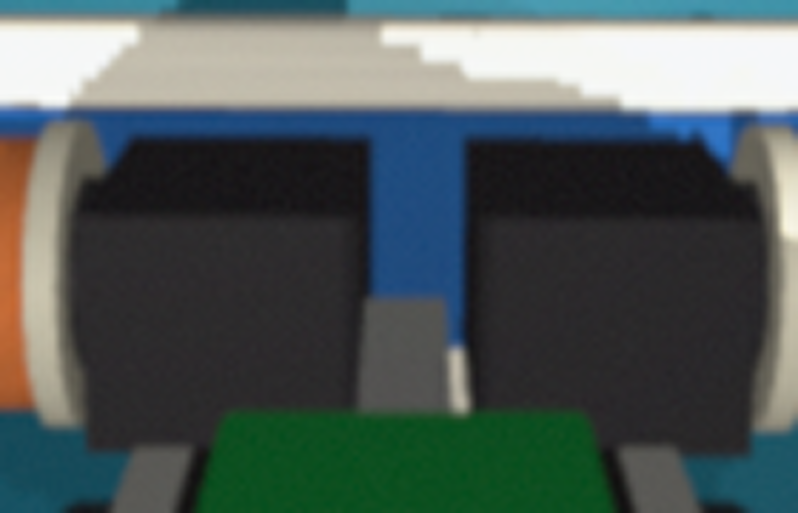

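Green blade centre is at zoom col 405 against gap centre 417, so I shift +1.6 mm in tool y and then enter.

```bash
python3 -m handwheel '[[[0,1.8,0],[0,0.001,0.004]],[[0,0,6],[0,0,0]],[[0,0,0],[0,0,0]]]'; python3 go.py 575.6 -146.9 64.3 3;python3 -m handwheel '[[[0,0.2,3],[0,0,0]],[[0,0,3],[0,0,0]],[[0,0,3],[0,0,0]],[[0,0,0],[0,0,0]]]'; python3 go.py 575.6 -146.9 64.3 3;
```

```text
clock: 18.7
position: [575.6, -147.0, 105.5]
orientation: [-179.9, -0.0, 3.0]
force: [-0.5, -0.3, -0.5]
opening: 33.5
pos [ 575.6 -147.   105.5] [-1.7994e+02 -1.0000e-02  3.0000e+00] F [-0.5 -0.3 -0.5] M [0.03 0.01 0.02] op 33.5 t 18.7
shift [-0.  -0.1 41.2] turn [-0.001  -0.0002  0.    ] shift in target axes [-0.  -0.1 41.2]
clock: 19.2
position: [575.6, -147.2, 95.7]
orientation: [-179.9, 0.0, 3.0]
force: [-0.1, 0.3, -1.8]
opening: 33.6
pos [ 575.6 -147.2   95.7] [-179.93    0.      3.  ] F [-0.1  0.3 -1.8] M [ 0.02 -0.03  0.01] op 33.6 t 19.2
shift [ 0.1 -0.2 31.4] turn [-0.0012  0.0001  0.0001] shift in target axes [ 0.1 -0.3 31.4]
```

```bash
python3 -m handwheel '[[[0,-0.2,5],[0,0,0]],[[0,0,8],[0,0,0]],[[0,0,8],[0,0,0]],[[0,0,6],[0,0,0]],[[0,0,0],[0,0,0]]]'; python3 go.py 575.6 -146.9 64.3 3; python3 gap.py w10
```

```text
clock: 19.82
position: [575.4, -146.9, 66.4]
orientation: [-179.9, 0.0, 3.0]
force: [-0.1, -0.2, -1.0]
opening: 33.4
pos [ 575.4 -146.9   66.4] [-1.7992e+02  3.0000e-02  3.0000e+00] F [-0.1 -0.2 -1. ] M [ 0.01 -0.02 -0.  ] op 33.4 t 19.82
shift [0.2 0.  2.1] turn [-0.0014  0.0006  0.    ] shift in target axes [0.2 0.  2.1]
```

View pics/w10z.png

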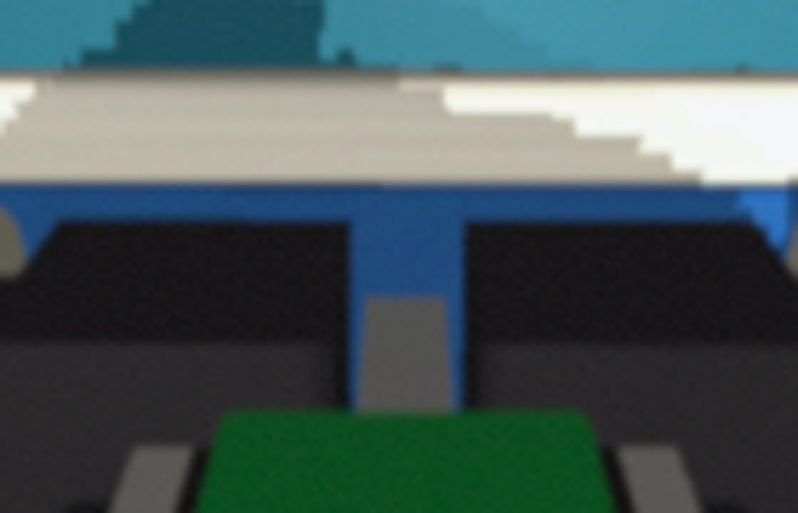

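```bash
python3 -m handwheel '[[[0,0,1.5],[0,0,0]],[[0,0,0.5],[0,0,0]],[[0,0,0],[0,0,0]]]'; python3 go.py 575.6 -146.9 64.3 3; python3 -m handwheel '[[[0,0,-10],[0,0,0]],[[0,0,-20],[0,0,0]],[[0,0,-25],[0,0,0]],[[0,0,-8],[0,0,0]],[[0,-10,0],[0,0,-0.08]],[[0,-40,0],[0,0,-0.098]],[[6,-58,0],[0,0,0]],[[6,-58,0],[0,0,0]],[[6,-58,0],[0,0,0]],[[6,-48,0],[0,0,0]],[[0,0,0],[0,0,0]],[[0,0,0],[0,0,0]]]'; python3 go.py 538.3 156.3 115 13.2
```

```text
clock: 20.25
position: [575.9, -147.0, 65.1]
orientation: [-180.0, -0.0, 3.0]
force: [0.3, -0.3, -0.7]
opening: 33.6
pos [ 575.9 -147.    65.1] [-1.7995e+02 -4.0000e-02  3.0000e+00] F [ 0.3 -0.3 -0.7] M [-0.04  0.01  0.06] op 33.6 t 20.25
shift [-0.3 -0.2  0.8] turn [-0.0009 -0.0007  0.    ] shift in target axes [-0.3 -0.2  0.8]
clock: 21.75
position: [540.8, 130.9, 131.5]
orientation: [179.9, -0.2, 13.5]
force: [-0.2, -0.7, -0.5]
opening: 33.7
pos [540.8 130.9 131.5] [179.94  -0.18  13.45] F [-0.2 -0.7 -0.5] M [-0.02  0.03  0.03] op 33.7 t 21.75
shift [  3.4 -25.3  16.5] turn [ 0.001  -0.0031  0.0044] shift in target axes [  3.4 -25.3  16.5]
```

```bash
python3 -m handwheel '[[[3.4,-25.3,8],[0.001,-0.003,0.004]],[[0,0,0],[0,0,0]],[[0,0,0],[0,0,0]]]'; python3 go.py 538.3 156.3 54.5 13.2; python3 - <<'E'
from h import *
p=snap('wrist','w11')
i=p['color'][130:310,150:350,::-1]; cv2.imwrite('pics/w11z.png',cv2.resize(i,None,fx=3,fy=3,interpolation=cv2.INTER_CUBIC))
E
```

```text
clock: 22.12
position: [539.0, 153.5, 123.2]
orientation: [180.0, 0.0, 13.0]
force: [0.2, 0.3, -0.2]
opening: 33.5
pos [539.  153.5 123.2] [1.7997e+02 1.0000e-02 1.3010e+01] F [ 0.2  0.3 -0.2] M [ 0.01 -0.01 -0.02] op 33.5 t 22.12
shift [-0.  -3.  68.7] turn [ 0.0005  0.0001 -0.0033] shift in target axes [-0.  -2.9 68.7]
```

View pics/w11z.png

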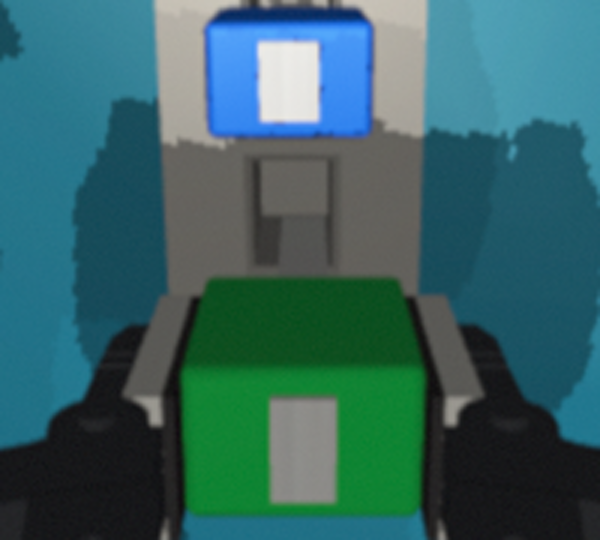

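```bash
python3 -m handwheel '[[[0,-3.2,6],[0,0,-0.003]],[[0,0,18],[0,0,0]],[[0,0,18],[0,0,0]],[[0,0,0],[0,0,0]]]'; python3 go.py 538.3 156.3 54.5 13.2; python3 -m handwheel '[[[0,0,12],[0,0,0]],[[0,0,10],[0,0,0]],[[0,0,0],[0,0,0]]]';python3 go.py 538.3 156.3 54.5 13.2
```

```text
clock: 22.68
position: [538.8, 154.9, 79.9]
orientation: [180.0, -0.0, 13.1]
force: [0.4, 0.1, 0.0]
opening: 33.6
pos [538.8 154.9  79.9] [ 1.7997e+02 -4.0000e-02  1.3060e+01] F [0.4 0.1 0. ] M [-0.01 -0.04 -0.05] op 33.6 t 22.68
shift [-0.2 -1.4 25.4] turn [ 0.0006 -0.0008 -0.0025] shift in target axes [-0.1 -1.4 25.4]
clock: 23.05
position: [539.3, 154.8, 57.3]
orientation: [180.0, -0.1, 13.0]
force: [-0.0, 0.0, -0.3]
opening: 33.4
pos [539.3 154.8  57.3] [ 1.7996e+02 -1.1000e-01  1.3040e+01] F [-0.   0.  -0.3] M [-0.01 -0.02 -0.06] op 33.4 t 23.05
shift [-0.6 -1.7  2.8] turn [ 0.0007 -0.0019 -0.0027] shift in target axes [-0.6 -1.7  2.8]
```

```bash
python3 -m handwheel '[[[0,-0.8,2],[0,0,0]],[[0,0,1],[0,0,0]],[[0,0,0],[0,0,0]]]';python3 go.py 538.3 156.3 54.5 13.2;python3 -m handwheel '[[[0,0,0],[0,0,0]],[[0,0,0],[0,0,0]],[[0,0,-15],[0,0,0]],[[0,0,-25],[0,0,0]],[[0,0,-20],[0,0,0]],[[0,0,0],[0,0,0]]]' 0.2; python3 go.py 577 165.5 115 13.2;python3 - <<'E'
from h import *
p=snap('wrist','w12')
E
```

```text
clock: 23.42
position: [539.5, 155.7, 54.7]
orientation: [180.0, -0.2, 13.1]
force: [-0.1, 0.1, -0.9]
opening: 33.3
pos [539.5 155.7  54.7] [ 1.7996e+02 -1.7000e-01  1.3050e+01] F [-0.1  0.1 -0.9] M [ 0.01  0.03 -0.02] op 33.3 t 23.43
shift [-1.1 -0.8  0.2] turn [ 0.0007 -0.0029 -0.0026] shift in target axes [-1.1 -0.8  0.2]
clock: 24.18
position: [539.9, 155.8, 119.7]
orientation: [180.0, -0.3, 13.0]
force: [0.7, -0.9, -0.7]
opening: 50.6
pos [539.9 155.8 119.7] [179.95  -0.29  13.05] F [ 0.7 -0.9 -0.7] M [ 0.    0.   -0.05] op 50.6 t 24.18
shift [38.3 -1.   4.9] turn [ 0.0008 -0.005  -0.0026] shift in target axes [38.3 -0.9  4.7]
```

View pics/w12.png

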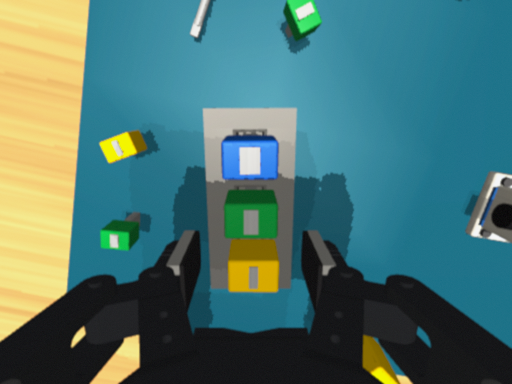

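```bash
python3 -m handwheel '[[[20,-0.5,0],[0,-0.005,-0.004]],[[19,-0.5,4],[0,0,0]],[[0,0,20],[0,0,0]],[[0,0,16],[0,0,0]],[[0,0,0],[0,0,0]]]' 0.2; python3 go.py 577.5 165.5 53.5 13.2
```

```text
clock: 24.85
position: [576.6, 165.5, 75.8]
orientation: [180.0, 0.3, 13.3]
force: [-0.6, -0.0, -0.5]
opening: 51.2
pos [576.6 165.5  75.8] [179.97   0.27  13.28] F [-0.6 -0.  -0.5] M [-0.04 -0.04  0.02] op 51.2 t 24.85
shift [ 1.   0.2 22.3] turn [0.0006 0.0047 0.0014] shift in target axes [ 0.9  0.2 22.3]
```

```bash
python3 -m handwheel '[[[1,0,12],[0,0.005,0.001]],[[0,0,10],[0,0,0]],[[0,0,0],[0,0,0]]]' 0.0; python3 go.py 577.5 165.5 53 13.2;python3 -m handwheel '[[[0,0,0],[0,0,0]],[[0,0,0],[0,0,0]],[[0,0,0],[0,0,0]]]' -1 40; python3 go.py 577.5 165.5 54 13.2
```

```text
clock: 25.22
position: [577.5, 165.7, 52.9]
orientation: [180.0, -0.1, 13.2]
force: [0.1, 0.0, 0.3]
opening: 42.7
pos [577.5 165.7  52.9] [ 1.7996e+02 -6.0000e-02  1.3220e+01] F [0.1 0.  0.3] M [ 0.04 -0.03 -0.01] op 42.7 t 25.23
shift [-0.1  0.2 -0.1] turn [ 0.0006 -0.0011  0.0003] shift in target axes [-0.1  0.2 -0.1]
clock: 25.6
position: [578.0, 165.8, 53.7]
orientation: [180.0, -0.1, 13.2]
force: [0.3, -0.3, -0.3]
opening: 33.0
pos [578.  165.8  53.7] [ 1.7996e+02 -1.2000e-01  1.3220e+01] F [ 0.3 -0.3 -0.3] M [-0.02  0.05  0.02] op 33.0 t 25.6
shift [-0.5  0.2 -0.3] turn [ 0.0007 -0.0022  0.0004] shift in target axes [-0.5  0.2 -0.3]
```

```bash
python3 -m handwheel '[[[0,0,-20],[0,0,0]],[[0,0,-25],[0,0,0]],[[0,0,-25],[0,0,0]],[[-4,20,0],[0,0,0]],[[-14,58,0],[0,0,0]],[[-14,58,0],[0,0,0]],[[-14,58,0],[0,0,0]],[[-14,56,0],[0,0,0.08]],[[-8,36,0],[0,0,0.095]],[[0,0,0],[0,0,0]],[[0,0,0],[0,0,0]]]'; python3 go.py 575.6 -146.9 112 3
```

```text
clock: 26.98
position: [570.1, -142.3, 120.8]
orientation: [-180.0, 0.1, 2.9]
force: [-0.3, -0.3, -0.9]
opening: 33.7
pos [ 570.1 -142.3  120.8] [-1.7998e+02  1.1000e-01  2.9100e+00] F [-0.3 -0.3 -0.9] M [-0.01 -0.01  0.02] op 33.7 t 26.98
shift [5.3 4.9 8.7] turn [-0.0003  0.0019 -0.0016] shift in target axes [5.2 4.9 8.8]
```

```bash
python3 -m handwheel '[[[5.3,5.3,4],[0,0.002,-0.0016]],[[0,0,4],[0,0,0]],[[0,0,0],[0,0,0]],[[0,0,0],[0,0,0]]]'; python3 go.py 575.6 -147 104 3; python3 gap.py w13
```

```text
clock: 27.48
position: [576.0, -145.1, 111.5]
orientation: [-179.9, 0.0, 3.3]
force: [0.7, -0.2, -0.9]
opening: 33.7
pos [ 576.  -145.1  111.5] [-1.7995e+02  5.0000e-02  3.2800e+00] F [ 0.7 -0.2 -0.9] M [ 0.05  0.01 -0.01] op 33.7 t 27.48
shift [-0.5  1.9  7.5] turn [-0.0009  0.0008  0.005 ] shift in target axes [-0.5  1.9  7.5]
```

View pics/w13z.png

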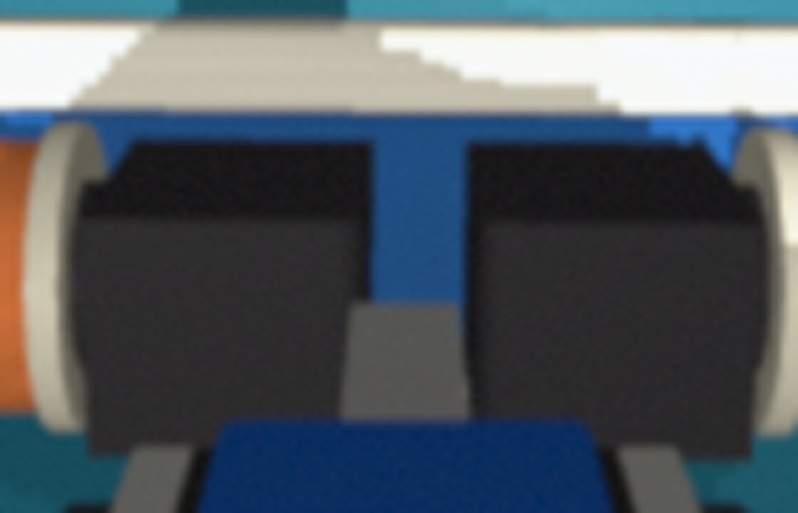

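```bash
python3 -m handwheel '[[[-0.4,2.1,0],[0,0.001,0.005]],[[0,0,4],[0,0,0]],[[0,0,0],[0,0,0]],[[0,0,0],[0,0,0]]]'; python3 go.py 575.6 -147 63.7 3; python3 gap.py w14
```

```text
clock: 28.02
position: [575.6, -147.3, 107.4]
orientation: [-180.0, -0.0, 3.0]
force: [-0.4, -0.3, -0.4]
opening: 33.4
pos [ 575.6 -147.3  107.4] [-1.7995e+02 -3.0000e-02  2.9800e+00] F [-0.4 -0.3 -0.4] M [0.06 0.04 0.06] op 33.4 t 28.02
shift [-0.  -0.2 43.7] turn [-0.0008 -0.0005 -0.0003] shift in target axes [-0.  -0.3 43.7]
```

View pics/w14z.png

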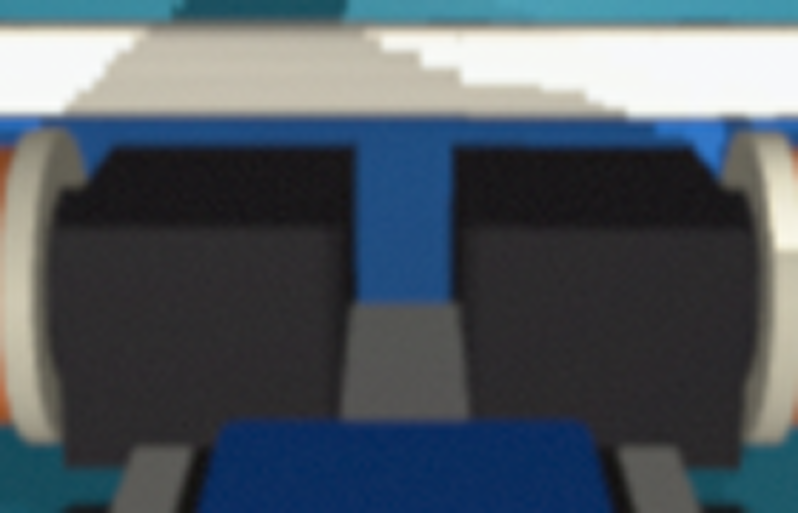

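Blade and gap are both centred at zoom col 405, and the scale suggests a gap of about 13.3 mm. I lower gently and watch the force.

```bash
python3 -m handwheel '[[[0,0,3],[0,0,0]],[[0,0,2],[0,0,0]],[[0,0,0],[0,0,0]]]'; python3 go.py 575.6 -147.2 63.7 3; python3 -m handwheel '[[[0,0,2],[0,0,0]],[[0,0,2],[0,0,0]],[[0,0,0],[0,0,0]]]';python3 go.py 575.6 -147.2 63.7 3
```

```text
clock: 28.45
position: [575.6, -147.2, 102.0]
orientation: [-179.9, -0.0, 3.0]
force: [0.1, 0.8, -0.8]
opening: 33.7
pos [ 575.6 -147.2  102. ] [-1.7995e+02 -2.0000e-02  2.9800e+00] F [ 0.1  0.8 -0.8] M [-0.06  0.06 -0.01] op 33.7 t 28.45
shift [ 0.   0.  38.3] turn [-0.0009 -0.0004 -0.0003] shift in target axes [ 0.  -0.  38.3]
clock: 28.82
position: [575.6, -147.2, 97.7]
orientation: [-180.0, -0.0, 3.0]
force: [1.2, 1.0, -1.1]
opening: 33.8
pos [ 575.6 -147.2   97.7] [-1.7995e+02 -2.0000e-02  2.9800e+00] F [ 1.2  1.  -1.1] M [0.06 0.04 0.01] op 33.8 t 28.82
shift [-0.  0. 34.] turn [-0.0009 -0.0004 -0.0003] shift in target axes [-0. -0. 34.]
```

```bash
python3 -m handwheel '[[[0,0,2],[0,0,0]],[[0,0,2],[0,0,0]],[[0,0,0],[0,0,0]]]'; python3 go.py 575.6 -147.2 63.7 3; python3 -m handwheel '[[[0,0,3],[0,0,0]],[[0,0,3],[0,0,0]],[[0,0,0],[0,0,0]]]';python3 go.py 575.6 -147.2 63.7 3; python3 gap.py w15
```

```text
clock: 29.2
position: [575.6, -147.2, 93.5]
orientation: [-180.0, -0.0, 3.0]
force: [0.1, 0.3, 0.7]
opening: 33.6
pos [ 575.6 -147.2   93.5] [-1.7995e+02 -3.0000e-02  2.9800e+00] F [0.1 0.3 0.7] M [-0.04  0.01 -0.04] op 33.6 t 29.2
shift [-0.1 -0.  29.8] turn [-0.0008 -0.0005 -0.0003] shift in target axes [-0.  -0.  29.8]
clock: 29.58
position: [575.6, -147.2, 87.0]
orientation: [-180.0, -0.0, 3.0]
force: [0.6, -0.2, -0.6]
opening: 33.7
pos [ 575.6 -147.2   87. ] [-1.7995e+02 -2.0000e-02  2.9900e+00] F [ 0.6 -0.2 -0.6] M [ 0.01  0.03 -0.02] op 33.7 t 29.57
shift [-0.   0.  23.3] turn [-0.0008 -0.0004 -0.0003] shift in target axes [-0.  -0.  23.3]
```

View pics/w15z.png

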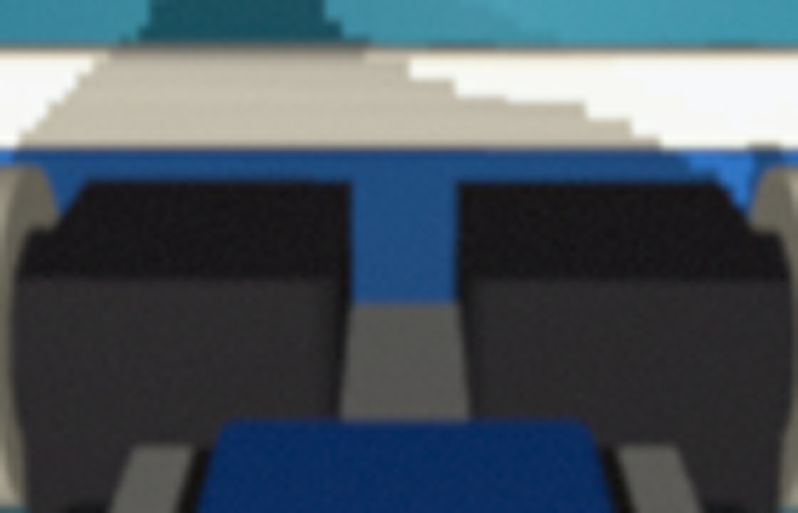

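Blue is 15 mm into the gap with no contact force and still centred. I continue down.

```bash
python3 -m handwheel '[[[0,0,4],[0,0,0]],[[0,0,4],[0,0,0]],[[0,0,0],[0,0,0]]]'; python3 go.py 575.6 -147.2 63.7 3; python3 -m handwheel '[[[0,0,4],[0,0,0]],[[0,0,4],[0,0,0]],[[0,0,3],[0,0,0]],[[0,0,0],[0,0,0]]]';python3 go.py 575.6 -147.2 63.7 3
```

```text
clock: 30.0
position: [575.7, -147.2, 78.5]
orientation: [-180.0, -0.0, 3.0]
force: [0.2, -0.7, -0.0]
opening: 33.4
pos [ 575.7 -147.2   78.5] [-1.7996e+02 -3.0000e-02  2.9900e+00] F [ 0.2 -0.7 -0. ] M [0.   0.07 0.  ] op 33.4 t 30.0
shift [-0.1 -0.  14.8] turn [-0.0008 -0.0005 -0.0002] shift in target axes [-0.1 -0.  14.8]
clock: 30.5
position: [575.7, -147.2, 66.7]
orientation: [-180.0, -0.0, 3.0]
force: [-0.2, -0.4, -0.9]
opening: 33.4
pos [ 575.7 -147.2   66.7] [-1.7995e+02 -3.0000e-02  2.9800e+00] F [-0.2 -0.4 -0.9] M [-0.03  0.05  0.  ] op 33.4 t 30.5
shift [-0.1 -0.   3. ] turn [-0.0008 -0.0004 -0.0003] shift in target axes [-0.1 -0.   3. ]
```

```bash
python3 -m handwheel '[[[0,0,1.5],[0,0,0]],[[0,0,1],[0,0,0]],[[0,0,0],[0,0,0]]]'; python3 go.py 575.6 -147.2 63.7 3
```

```text
clock: 30.88
position: [575.8, -147.2, 64.2]
orientation: [-180.0, -0.0, 3.0]
force: [0.2, 0.5, -0.9]
opening: 33.6
pos [ 575.8 -147.2   64.2] [-1.7996e+02 -4.0000e-02  2.9800e+00] F [ 0.2  0.5 -0.9] M [ 0.02 -0.01  0.03] op 33.6 t 30.88
shift [-0.2 -0.1  0.5] turn [-0.0007 -0.0007 -0.0003] shift in target axes [-0.2 -0.1  0.5]
```

```bash
python3 -m handwheel '[[[0,0,0.5],[0,0,0]],[[0,0,0.5],[0,0,0]],[[0,0,0],[0,0,0]]]'; python3 go.py 575.6 -147.2 63.7 3;  python3 -m handwheel '[[[0,0,0.5],[0,0,0]],[[0,0,0],[0,0,0]]]'; python3 go.py 575.6 -147.2 63.7 3
```

```text
clock: 31.25
position: [575.9, -147.3, 63.3]
orientation: [-180.0, -0.1, 3.0]
force: [-1.0, 0.7, -0.7]
opening: 33.7
pos [ 575.9 -147.3   63.3] [-1.7996e+02 -6.0000e-02  2.9800e+00] F [-1.   0.7 -0.7] M [ 0.04 -0.03 -0.03] op 33.7 t 31.25
shift [-0.3 -0.1 -0.4] turn [-0.0006 -0.001  -0.0003] shift in target axes [-0.3 -0.1 -0.4]
clock: 31.5
position: [576.0, -147.3, 63.3]
orientation: [-180.0, -0.1, 3.0]
force: [0.7, 0.1, -1.0]
opening: 33.2
pos [ 576.  -147.3   63.3] [-1.7998e+02 -8.0000e-02  2.9900e+00] F [ 0.7  0.1 -1. ] M [ 0.03 -0.   -0.06] op 33.2 t 31.5
shift [-0.4 -0.1 -0.4] turn [-0.0004 -0.0013 -0.0002] shift in target axes [-0.4 -0.1 -0.4]
```

```bash
python3 -m handwheel '[[[0,0,1],[0,0,0]],[[0,0,0],[0,0,0]]]'; python3 go.py 575.6 -147.2 63.7 3;python3 - <<'E'
from h import *
p2=snap('side','s16');p3=snap('scene','c16')
for n,x in (('s16',p2),('c16',p3)):
    c=P(x,[[576,-147.6,70]])[0].astype(int); i=x['color'][c[1]-45:c[1]+45,c[0]-60:c[0]+60,::-1]
    cv2.imwrite(f'pics/{n}z.png',cv2.resize(i,None,fx=6,fy=6,interpolation=cv2.INTER_CUBIC))
E
```

```text
clock: 31.75
position: [576.1, -147.4, 63.3]
orientation: [-180.0, -0.1, 3.0]
force: [-0.5, 0.2, -0.5]
opening: 33.8
pos [ 576.1 -147.4   63.3] [-1.80e+02 -1.20e-01  2.99e+00] F [-0.5  0.2 -0.5] M [-0.04 -0.08 -0.03] op 33.8 t 31.75
shift [-0.5 -0.2 -0.4] turn [-0.0001 -0.0021 -0.0002] shift in target axes [-0.5 -0.2 -0.4]
```

View pics/c16z.png

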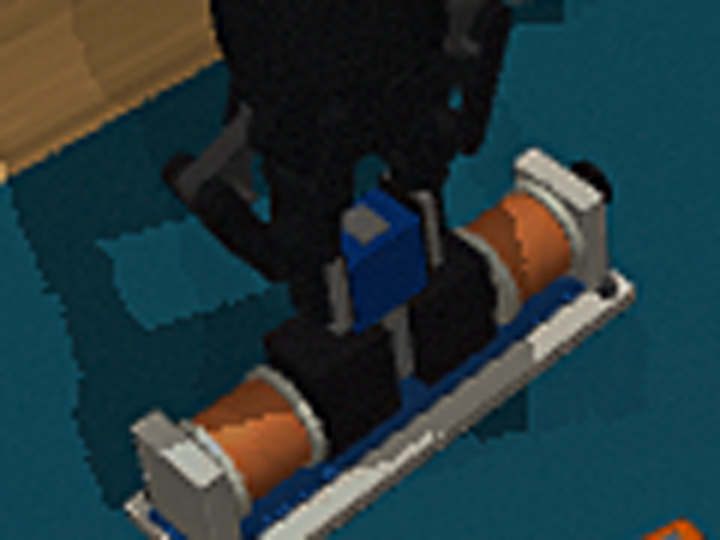

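The tool no longer goes down (z holds at 63.3 against a predicted 63.7), so the shoulder is home. I release and lift.

```bash
python3 -m handwheel '[[[0,0,0],[0,0,0]],[[0,0,0],[0,0,0]],[[0,0,0],[0,0,0]],[[0,0,-10],[0,0,0]],[[0,0,-20],[0,0,0]],[[0,0,-30],[0,0,0]],[[-10,0,-30],[0,0,0]],[[-30,0,-10],[0,0,0]],[[0,0,0],[0,0,0]]]' 0.2; python3 gap.py w17; python3 - <<'E'
from h import *
p=snap('scene','c17');q=snap('side','s17')
for n,x in (('s17',q),('c17',p)):
    c=P(x,[[576,-147.6,70]])[0].astype(int); i=x['color'][c[1]-45:c[1]+45,c[0]-60:c[0]+60,::-1]
    cv2.imwrite(f'pics/{n}z.png',cv2.resize(i,None,fx=6,fy=6,interpolation=cv2.INTER_CUBIC))
E
```

```text
clock: 32.98
position: [535.5, -149.6, 169.0]
orientation: [180.0, -0.2, 3.0]
force: [-0.1, 0.6, -0.8]
opening: 51.4
```

View pics/w17.png

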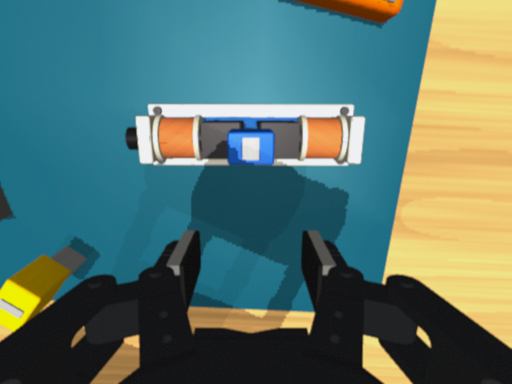

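View pics/c17z.png

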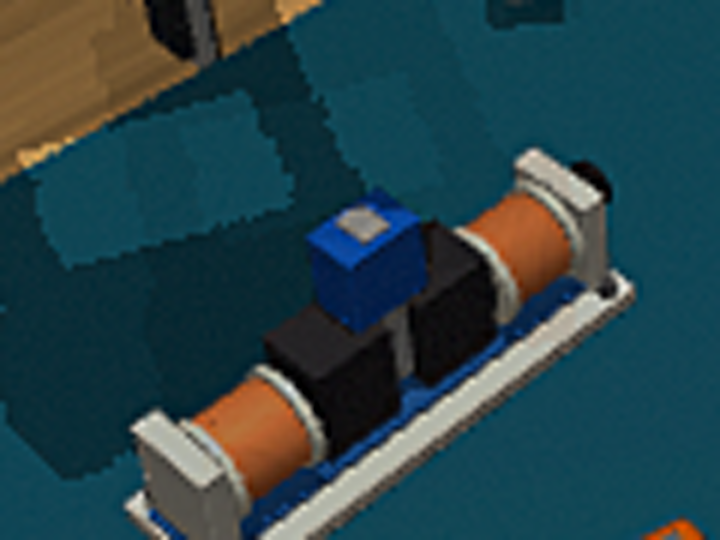

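View pics/s17.png

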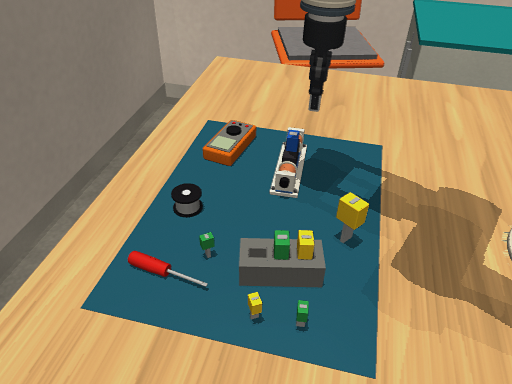

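```bash
python3 - <<'E'
from h import *
p=eyes.snapshot('wrist')
print([onz(p,(251,v),96).round(1) for v in (128,165)], P(p,[[576,-147.5,96],[576,-147.5,86]]))
print(workorder.hand_in(), readout.get_state()['clock'])
E
```

```text
[array([ 591.1, -147.2,   96. ]), array([ 565. , -148.6,   96. ])] [[250.23876113 149.69481615]
 [250.26182782 147.86376495]]
the job is handed in; nothing more can be done
the job is handed in; nothing more can be done
```

The largest leaf that fits is the 12 mm (blue) one, so the gap is at least 12 mm. The camera images suggest about 13.3 mm. I tried yellow (6 mm), then green (9 mm), then blue (12 mm) from above. All three went in with no more than about 2 N on the tool. Blue is left in the gap, released, and yellow and green are back upright in their own rack slots.

- **Seating:** Blue stopped descending at tool height 63.3 mm, against a predicted 63.7 mm with the shoulder on the pole tops. Yellow and green were withdrawn about 0.5–0.8 mm short of home, since both were already deep in the gap without contact.
- **Final pictures:** Blue stands upright and centred in the gap with its head on the poles. The spool, meter and screwdriver are not visibly moved, and the gripper is clear of everything.
- **Time:** About 33 s was on the clock at the last reading before hand-in.
- **Disagreements:**
  - The camera-based rack position was about 2–4 mm off from what the wrist view showed, so I aligned the leaves by eye over the slots.
  - My first gap estimates ranged from about 11 to 14 mm, depending on which edge I measured.

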